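# Set the test load on a bearing with the coarse and fine knobs of a load gauge

### The arm

A 6-joint arm with a two-finger parallel gripper is mounted at the origin on a cart in front of the work surface, level with it; the furniture and walls round the work are solid. World frame = base frame: x ahead of the robot, y to its left, z up, the work surface at z = 0. Lengths are in mm, angles in rad, forces in N, time in s.
With the tool pointing down it reaches from about 275 to 775 mm from the base axis. Payload 14.6 kg.
Tool frame: the origin (TCP) lies at the very end of the fingers, on their centre line; the grasp point (between the pads) lies 19 mm behind it; z points along the fingers, y is the line along which they close (so a half turn about z gives the same grasp; the last joint's range is limited). The gripper opens to 85 mm and grips with 20 to 120 N. Pads are 22 mm wide; open, the fingers measure 114 mm over their backs; the gripper's body (76 mm by 85 mm) begins 54 mm behind the grasp point. The pads swing forward as they close: fully open they stand 13 mm farther back than shut.
Start: joints at [1.148, 0.263, -0.048, 1.259, 0, 1.415], TCP at [138.925, 506.289, 231.278] pointing down, gripper open.
Joint ranges: [-2.65, 2.65], [-0.89, 1.7], [-1.18, 1.37], [-2.13, 2.11], [-1.35, 1.29], [-3.14, 3.14]. Speed limits (rad/s): [1.89, 1.89, 2.57, 2.79, 3.14, 3.14].

### API

Orientations are given as a unit quaternion [w, x, y, z].
In Python, from cell import arm gives the robot as it stands.
- The arm moves only by the shell command python3 -m crank 'ROWS' [FORCE]. ROWS is JSON, a list of rows, each a list of 5 numbers: the finger opening in m, from 0 to 0.0854, then the shift along the tool's x, y, z in m, then the turn about the tool's z in rad. In form: [[gripper, dx, dy, dz, turn], ...]. A call has exactly 10 rows; each row is the pose to reach, as a shift and turn from the pose commanded when the call began, along the tool's axes at that moment; what a row does not reach only later rows make up. A row lasts 1/10 s, in which the tool goes at most 50 mm and 8.59 degrees, less where a joint would pass 70% of its speed; a pose out of reach is approached as far as the arm can. A call with a gripper value outside its range is refused whole. The fingers move at their own pace and stop on an object; FORCE is the grip in N (left out, the last holds). Time passes only in rows, so rows that repeat a pose let the fingers close, or fill a call up. It gives the time, the measured TCP pose, the force, the opening and the grip force at its end, in the units of the state.
- arm.state(): the state, without advancing time (a new reading comes with each control period).
- arm.grab_frame(name): name is "side" or "top"; returns (picture, depth): 420x560x3 uint8, blue, green, red; 420x560 float32, mm along the optical axis (not along the pixel's ray), 0 where there is no reading.
- arm.camera_params(name): a dict with "fx", "fy", "cx", "cy" (pixels), "R" (3x3) and "t" (3): a world point X has camera coordinates R X + t. Camera axes: x right, y down, z forward; pixel columns grow to the right and rows downward; lengths in mm; the calibration is good to about 2 mm. A picture is of the moment at which its call begins. camera_params takes no time and is no camera call.
- arm.close_job(): hands the job in; it is judged then, once.
The state is a dict: "clock": time; "q": joint angles; "dq": joint speeds; "tau": joint torques, N m; "eef_pos": TCP position; "tcp_rot": TCP orientation; "force": force on the tool from outside, world axes, zero at the start; "moment": the same for the moment, N m; "width": finger opening in mm; "finger_force": force on a finger pad.
Only numpy, scipy, OpenCV 4.12 (cv2) and the standard library are available. Lean on these libraries where they do the work, as an engineer would, in place of code of your own. Each camera call takes 0.05 s, during which the arm holds its last target. There are 200 camera calls.

### The job

Put the test load on the ball bearing in the green load gauge. First turn the big black outer knob clockwise until you feel the rubber foot land and press lightly but firmly on the bearing, stopping and letting go well before the dial needle starts to leave its rest; then turn only the small silver inner knob clockwise until the needle stands in the green sector. Never let the needle reach the red, and leave the parts lying round the gauge where they are.

Things in the scene. Friction and masses are not known exactly. Their poses are not given: they have to be found in the camera images.
- stand: Green cast stand of the load gauge, fixed to the bench. Base 130 (x) by 300 (y) by 20 mm; origin at the centre of its underside. Drive housing with the two coaxial knobs at its y = -90 mm (80 x 86 mm, top at z = 56 mm); ram, anvil and column at its y = +90 mm. The column and head rise to 175 mm; the dial on top of the ram reaches 285 mm, so pass above it or round it.
- coarse_knob: Big black ribbed outer knob, diameter 54, height 26 mm, upright axis; origin on the axis at its underside, 64 mm above the bench (spans z = 64 to 90 mm; housing top below at 56 mm). Grip across the diameter with fingertips at z = 60 to 75 mm; the small knob then stands between the fingers, up to z = 120 mm. Its axes turn with it. After a step held still its drag may act either way.
- coarse_drive (a joint): Turn of the big knob, rad, 0 at the start, + clockwise from above, stops -0.3 and 3.5. Lowers ram, dial and foot 10 mm per rad. Dry drag 0.25 N m: stays where left. Each N of foot load shifts the knob's moment on the tool by 0.010 N m towards world +z (counter-clockwise), against like steps before landing. First touch at 0.5 to 1.6 rad; a load of 3 to 12 N (0.06 to 0.24 rad on) is a good landing.
- fine_knob: Small silver ribbed inner knob, diameter 28, height 27 mm, on the same axis above the big one, turning independently; origin on the axis at its underside, 93 mm above the bench (spans z = 93 to 120 mm; the big knob's top is 3 mm lower). Its axes turn with it. Grip with fingertips at z = 93 to 105 mm, clear of the big knob.
- fine_drive (a joint): Turn of the small inner knob, rad, 0 at the start, positive clockwise seen from above; stops at -2 and 6. Raises the anvil's seat with the bearing towards the foot by 2.5 mm per rad. Drag about 0.08 N m, so it stays where it is left. Setting the load takes about 1.2 to 2.2 rad after the landing, in more than one grasp if need be.
- needle (a joint): Needle of the white dial (diameter 80 mm, on top of the ram, facing the robot), rad clockwise from its rest at the dial's left. At 0 until the foot load is about 14 N (only the rubber foot gives, 5 N per mm), then 0.3 rad per N (0.6 rad per mm, 1.5 rad per rad of the small knob). Green sector at the dial's top: 1.3 to 1.7 rad (about 19 N); red from 2.4 rad (22 N).
- anvil: Round steel screw anvil, diameter 60 mm, in the base under the ram; its height differs each time. Origin on its axis at its fixed underside; the seat for the bearing is 45 mm above it at the start (with a 4 mm lip) and rises with the small knob.
- bearing: Steel ball bearing, 47 mm diameter, 14 mm thick, lying loose in the anvil's seat (1.5 mm play); origin at the centre of its underside. The round rubber foot, 34 mm diameter, hangs 6 to 15 mm above it at the start; the foot itself is not measured.
- bush: Bystander: bronze flanged bush, 44 mm diameter, 30 mm high, on the bench by the knob end of the stand; origin at the centre of its underside.
- nut: Bystander: flat grinder flange nut, 37 mm diameter, 9 mm high, on the bench by the knob end; origin at the centre of its underside.
- gear: Bystander: black dog gear, 54 mm diameter, 41 mm high, on the bench by the dial end; origin at the centre of its underside.
Mind the look-alikes: they are no part of the job. Several things have the shape of the bearing; the one meant has the colours described above.

How it is judged:
By the outcome, as a careful person would: the job done as asked, in the order asked, and still so for the second after the job is handed in, with the robot touching nothing.
It also fails if it takes over 72 s, if anything falls off the work surface, if the arm or the gripper's body presses on something with over 40 N, if the wrist force passes 120 N, or if a joint passes its speed limit or range.

## Working session

There is one attempt and no reset: what is moved stays moved. The work goes in short steps, Python scripts to look and compute and a shell command to move; the robot and the scene stay as the last step left them, time stands still between calls to the robot, and variables do not carry over. Pictures are saved under pics/ and viewed, at most 12 in all, crops included, and the job is handed in when it is done.

```bash
ls; mkdir -p pics
python3 - <<'E'
from cell import arm
import cv2,numpy as np
for n in("side","top"):
    p,d=arm.grab_frame(n); cv2.imwrite(f"pics/{n}0.png",p); np.save(f"pics/{n}0.npy",d)
    c=arm.camera_params(n); print(n,{k:np.round(v,3).tolist() for k,v in c.items()})
s=arm.state(); print({k:np.round(v,3).tolist() for k,v in s.items()})
E
```

```text
pics
side {'fx': 514.732, 'fy': 514.732, 'cx': 275.768, 'cy': 220.924, 'R': [[0.897, -0.442, -0.01], [-0.254, -0.496, -0.831], [0.362, 0.748, -0.557]], 't': [-452.341, 292.187, 880.493]}
top {'fx': 528.424, 'fy': 528.424, 'cx': 279.372, 'cy': 208.802, 'R': [[-0.014, -1.0, 0.013], [-0.983, 0.011, -0.183], [0.183, -0.016, -0.983]], 't': [48.535, 574.172, 1214.552]}
{'clock': 0.1, 'q': [1.148, 0.263, -0.049, 1.259, -0.0, 1.416], 'dq': [-0.001, 0.0, 0.002, -0.001, -0.001, -0.001], 'tau': [0.003, -63.858, 38.506, 0.01, -0.0, -0.0], 'eef_pos': [138.823, 506.046, 230.854], 'tcp_rot': [-0.0, 0.134, 0.991, -0.0], 'force': [1.015, 0.228, -0.032], 'moment': [-0.005, 0.008, 0.02], 'finger_force': 0.0, 'width': 85.324}
```

View pics/top0.png

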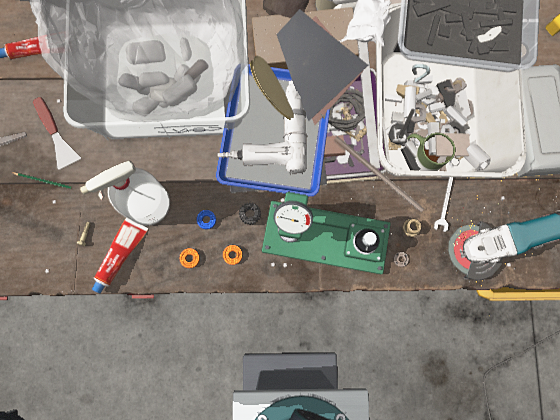

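View pics/side0.png

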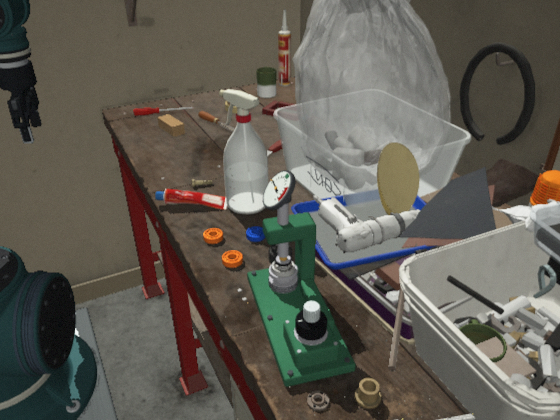

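Both views show the gauge. In the top view the knobs are near (368,241) and the dial near (293,219). In the side view the knobs are at (311,318), the dial at (280,188) and the bearing under the ram at (284,270).

Possible confusions:
- **Bearing shapes:** blue ring at top (206,220), orange rings at (232,254) and (189,258), black gear at (249,212), bush at (413,227), nut at (401,259). The real bearing is in the gauge.
- **Knobs:** the choice is the black and silver coaxial knobs on the green stand at top (368,241).

```bash
cat > h.py <<'E'
import numpy as np,cv2
from cell import arm
def ray(n,u,v,z):
    c=arm.camera_params(n);R=np.array(c["R"]);t=np.array(c["t"])
    o=-R.T@t; d=R.T@np.array([(u-c["cx"])/c["fx"],(v-c["cy"])/c["fy"],1])
    return o+d*(z-o[2])/d[2]
def proj(n,X):
    c=arm.camera_params(n);x=np.array(c["R"])@X+np.array(c["t"])
    return [c["fx"]*x[0]/x[2]+c["cx"],c["fy"]*x[1]/x[2]+c["cy"]]
E
python3 - <<'E'
from h import *
T=cv2.imread("pics/top0.png");S=cv2.imread("pics/side0.png")
def blob(n,I,x0,y0,x1,y1,zs):
    h=cv2.cvtColor(I,cv2.COLOR_BGR2HSV)[y0:y1,x0:x1]
    m=((h[...,2]>150)&(h[...,1]<50)).astype(np.uint8)
    k,l,st,ce=cv2.connectedComponentsWithStats(m)
    for i in range(1,k):
        if st[i,4]>20:
            u,v=ce[i]+[x0,y0]; print(n,st[i]+[x0,y0,0,0,0],u,v,*[ray(n,u,v,z).round(1) for z in zs])
blob("top",T,345,220,395,265,[120])
blob("side",S,295,295,330,345,[120,108])
g=cv2.cvtColor(T,cv2.COLOR_BGR2HSV)
m=cv2.inRange(g,(55,80,30),(90,255,255));m[:190]=0;m[280:]=0;m[:,:255]=0;m[:,395:]=0
c=np.argwhere(m)[:,::-1].astype(np.float32);r=cv2.minAreaRect(c)
for p in cv2.boxPoints(r): print(p,ray("top",*p,20).round(1))
a=cv2.resize(T[190:280,255:425],None,fx=4.5,fy=4.5,interpolation=2)
b=cv2.resize(S[160:360,230:370],(420,600),interpolation=2)
cv2.imwrite("pics/ct.png",a);cv2.imwrite("pics/cs.png",b)
E
```

```text
top [363 232  14  13 143] 369.12587412587413 238.1958041958042 [ 492.7 -158.6  120. ]
top [353 235  17  20  55] 358.5090909090909 247.70909090909092 [ 471.5 -133.7  120. ]
side [304 300  16  13 151] 311.33112582781456 306.0331125827815 [ 495.6 -157.2  120. ] [ 502.2 -146.3  108. ]
[261.12637 251.65231] [475.7  86.6  20. ]
[272.75528 188.9855 ] [630.9  56.6  20. ]
[393.86325 211.45914] [ 571.  -241.3   20. ]
[382.23434 274.12595] [ 417.8 -205.    20. ]
```

View pics/ct.png

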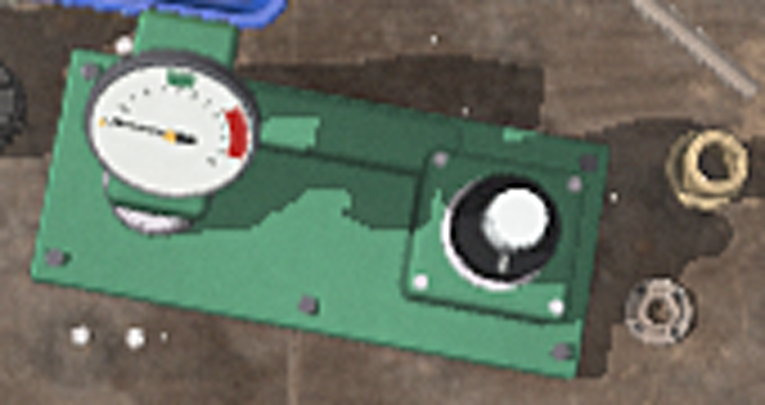

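View pics/cs.png

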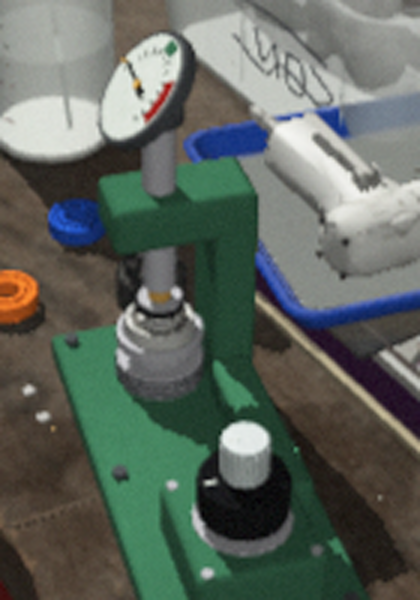

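The crops confirm the black knob, with the silver knob inside it, at top (368,241). The gauge bearing sits under the foot, and the needle rests at the dial's left. Knob axis is about (493.5, -158.5) and stand yaw about -0.196. I'll approach in front of the dial.

```bash
python3 -m crank '[[0.085,-0.307,-0.357,-0.069,0],[0.085,-0.307,-0.357,-0.069,0],[0.085,-0.307,-0.357,-0.069,0],[0.085,-0.307,-0.357,-0.069,0],[0.085,-0.307,-0.357,-0.069,0],[0.085,-0.307,-0.357,-0.069,0],[0.085,-0.307,-0.357,-0.069,0],[0.085,-0.307,-0.357,-0.069,0],[0.085,-0.307,-0.357,-0.069,0],[0.085,-0.307,-0.357,-0.069,0]]' 60
cat >> h.py <<'E'
def go(x,y,z):
    s=arm.state();q=s["tcp_rot"];from scipy.spatial.transform import Rotation as Ro
    R=Ro.from_quat([q[1],q[2],q[3],q[0]]).as_matrix()
    print("clock",s["clock"],"p",np.round(s["eef_pos"],1),"q",np.round(s["q"],3),"F",np.round(s["force"],2),"M",np.round(s["moment"],3),"w",s["width"])
    print("d mm",np.round(R.T@(np.array([x,y,z])-s["eef_pos"]),1),"ty",np.round(R[:,1],3))
E
python3 -c "from h import *;go(493.5,-158.5,180)"
```

```text
clock: 1.1
eef_pos: [340.9, 78.7, 300.6]
tcp_rot: [0.0, 0.134, 0.991, -0.0]
force: [0.9, 0.6, -0.7]
width: 85.0
finger_force: 0.0
clock 1.1 p [340.9  78.7 300.6] q [-0.007 -0.056 -0.232  1.395 -0.     0.261] F [ 0.86  0.58 -0.67] M [ 0.088  0.006 -0.053] w 85.00362098479397
d mm [-210.  -188.2  120.7] ty [0.265 0.964 0.   ]
```

```bash
python3 -m crank '[[0.085,-0.210,-0.188,0.120,0],[0.085,-0.210,-0.188,0.120,0],[0.085,-0.210,-0.188,0.120,0],[0.085,-0.210,-0.188,0.120,0],[0.085,-0.210,-0.188,0.120,0],[0.085,-0.210,-0.188,0.120,0],[0.085,-0.210,-0.188,0.120,0],[0.085,-0.210,-0.188,0.150,0],[0.085,-0.210,-0.188,0.170,0],[0.085,-0.210,-0.188,0.170,0]]' 60
python3 - <<'E'
from h import *
go(493.5,-158.5,62)
S,_=arm.grab_frame("side");T,_=arm.grab_frame("top")
cv2.imwrite("pics/g1.png",np.hstack([cv2.resize(S[230:370,240:380],(400,400),interpolation=2),cv2.resize(T[180:280,320:420],(400,400),interpolation=2)]))
E
```

```text
clock: 2.1
eef_pos: [491.8, -155.2, 128.3]
tcp_rot: [-0.002, 0.133, 0.991, 0.001]
force: [-0.3, -0.8, 0.4]
width: 85.0
finger_force: 0.0
clock 2.1 p [ 491.8 -155.2  128.3] q [-0.464  0.305 -0.278  0.992  0.    -0.196] F [-0.25 -0.76  0.44] M [ 0.017 -0.009 -0.068] w 84.99476757227394
d mm [-2.8 -2.8 66.3] ty [0.265 0.964 0.001]
```

View pics/g1.png

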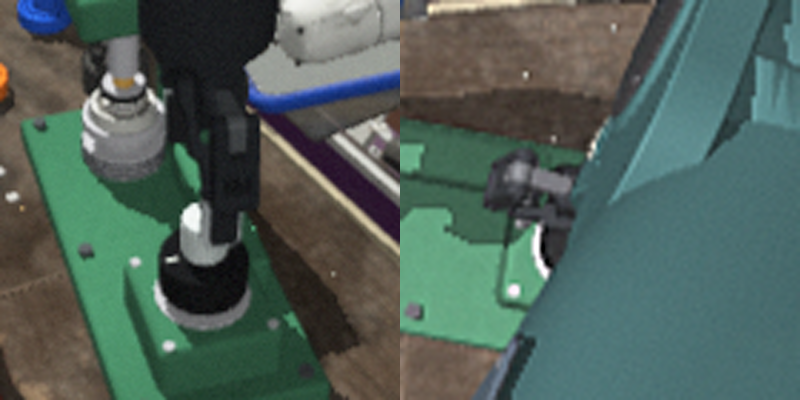

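The gripper stands over the knob at side (311,305), with finger and knob in line. Lowering around the big knob.

```bash
python3 -m crank '[[0.085,0.001,0,0.01,0],[0.085,0.001,0,0.025,0],[0.085,0.001,0,0.04,0],[0.085,0.001,0,0.05,0],[0.085,0.001,0,0.058,0],[0.085,0.001,0,0.063,0],[0.085,0.001,0,0.067,0],[0.085,0.001,0,0.067,0],[0.085,0.001,0,0.067,0],[0.085,0.001,0,0.067,0]]' 60
python3 -c "from h import *;go(492.5,-158.5,62)"
```

```text
clock: 3.2
eef_pos: [492.5, -155.9, 63.6]
tcp_rot: [0.0, 0.134, 0.991, -0.0]
force: [0.8, -0.4, -0.1]
width: 85.0
finger_force: 0.0
clock 3.2 p [ 492.5 -155.9   63.6] q [-0.464  0.361 -0.391  0.819 -0.    -0.197] F [ 0.81 -0.4  -0.09] M [ 0.013  0.037 -0.008] w 84.98776149478938
d mm [-0.7 -2.5  1.6] ty [ 0.265  0.964 -0.   ]
```

```bash
python3 -m crank '[[0.05,0,-0.001,0,0],[0.05,0,-0.001,0,0],[0.05,0,-0.001,0,0],[0.05,0,-0.001,0,0],[0.05,0,-0.001,0,0],[0.05,0,-0.001,0,0],[0.05,0,-0.001,0,0],[0.05,0,-0.001,0,0],[0.05,0,-0.001,0,0],[0.05,0,-0.001,0,0]]' 60
python3 -c "from h import *;go(492.5,-158.5,62)"
```

```text
clock: 4.2
eef_pos: [492.0, -157.3, 63.9]
tcp_rot: [0.0, 0.134, 0.991, -0.001]
force: [-4.2, -2.7, 9.8]
width: 52.4
finger_force: 61.1
clock 4.2 p [ 492.  -157.3   63.9] q [-0.467  0.36  -0.391  0.819 -0.001 -0.199] F [-4.22 -2.7   9.77] M [-0.561  0.788  0.028] w 52.386242310755414
d mm [-0.8 -1.   1.9] ty [ 0.265  0.964 -0.001]
```

```bash
cat > m.py <<'E'
from h import *
import json
s=arm.state(); L=[s["moment"][2]]
print("t",s["clock"],"q6",round(s["q"][5],4),"M",np.round(s["moment"],3),"F",np.round(s["force"],1),"w",round(s["width"],1),"p",np.round(s["eef_pos"],1))
E
python3 m.py
python3 -m crank '[[0.05,0,0,0,0.04],[0.05,0,0,0,0.08],[0.05,0,0,0,0.12],[0.05,0,0,0,0.16],[0.05,0,0,0,0.2],[0.05,0,0,0,0.24],[0.05,0,0,0,0.26],[0.05,0,0,0,0.28],[0.05,0,0,0,0.29],[0.05,0,0,0,0.30]]' 60 >/dev/null
python3 m.py
python3 -m crank '[[0.05,0,0,0,0.01],[0.05,0,0,0,0.02],[0.05,0,0,0,0.03],[0.05,0,0,0,0.04],[0.05,0,0,0,0.05],[0.05,0,0,0,0.06],[0.05,0,0,0,0.07],[0.05,0,0,0,0.08],[0.05,0,0,0,0.09],[0.05,0,0,0,0.10]]' 60 >/dev/null
python3 m.py
```

```text
t 4.2 q6 -0.1986 M [-0.561  0.788  0.028] F [-4.2 -2.7  9.8] w 52.4 p [ 492.  -157.3   63.9]
t 5.2 q6 0.1016 M [0.397 0.383 0.227] F [-1.6  2.5 10.2] w 52.6 p [ 492.3 -156.7   63.9]
t 6.2 q6 0.2016 M [0.671 0.175 0.223] F [-1.4  4.9  9.2] w 52.2 p [ 492.4 -156.5   63.9]
```

```bash
python3 -m crank '[[0.05,0,0,0,0.01],[0.05,0,0,0,0.02],[0.05,0,0,0,0.03],[0.05,0,0,0,0.04],[0.05,0,0,0,0.05],[0.05,0,0,0,0.06],[0.05,0,0,0,0.07],[0.05,0,0,0,0.08],[0.05,0,0,0,0.09],[0.05,0,0,0,0.10]]' 60 >/dev/null
python3 m.py
python3 -c "
from h import *
S,_=arm.grab_frame('side');O=cv2.imread('pics/side0.png');f=lambda I:cv2.resize(I[160:300,240:330],(386,600),interpolation=2)
cv2.imwrite('pics/g2.png',np.hstack([f(O),f(S)]))"
```

```text
t 7.2 q6 0.3016 M [0.957 0.02  0.246] F [0.6 6.2 9.4] w 52.3 p [ 492.6 -156.3   63.9]
```

View pics/g2.png

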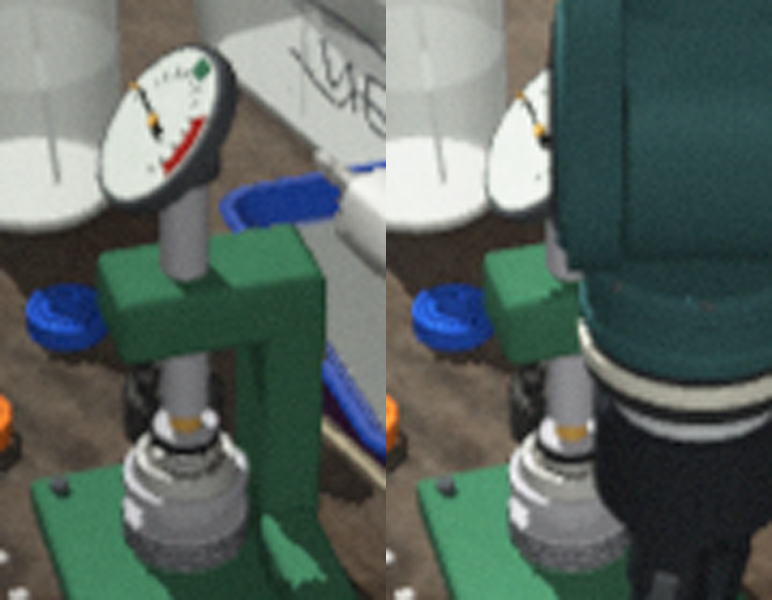

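The dial and foot have moved down and the needle is at rest. The foot is close above the bearing, at crop (570,450). One more like step.

```bash
python3 -m crank '[[0.05,0,0,0,0.01],[0.05,0,0,0,0.02],[0.05,0,0,0,0.03],[0.05,0,0,0,0.04],[0.05,0,0,0,0.05],[0.05,0,0,0,0.06],[0.05,0,0,0,0.07],[0.05,0,0,0,0.08],[0.05,0,0,0,0.09],[0.05,0,0,0,0.10]]' 60 >/dev/null
python3 m.py
```

```text
t 8.25 q6 0.4016 M [ 1.194 -0.274  0.227] F [2.4 7.5 9. ] w 52.1 p [ 492.8 -156.2   63.9]
```

```bash
python3 -m crank '[[0.05,0,0,0,0.01],[0.05,0,0,0,0.02],[0.05,0,0,0,0.03],[0.05,0,0,0,0.04],[0.05,0,0,0,0.05],[0.05,0,0,0,0.06],[0.05,0,0,0,0.07],[0.05,0,0,0,0.08],[0.05,0,0,0,0.09],[0.05,0,0,0,0.10]]' 60 >/dev/null
python3 m.py
```

```text
t 9.25 q6 0.5016 M [ 1.463 -0.466  0.26 ] F [3.5 8.5 8.8] w 52.3 p [ 492.9 -156.1   63.9]
```

```bash
python3 -m crank '[[0.05,0,0,0,0.006],[0.05,0,0,0,0.012],[0.05,0,0,0,0.018],[0.05,0,0,0,0.024],[0.05,0,0,0,0.03],[0.05,0,0,0,0.036],[0.05,0,0,0,0.042],[0.05,0,0,0,0.048],[0.05,0,0,0,0.054],[0.05,0,0,0,0.06]]' 60 >/dev/null
python3 m.py
```

```text
t 10.25 q6 0.5614 M [ 1.619 -0.672  0.282] F [3.9 9.5 7.6] w 52.5 p [ 493.  -156.    63.9]
```

```bash
python3 -m crank '[[0.05,0,0,0,0.005],[0.05,0,0,0,0.01],[0.05,0,0,0,0.015],[0.05,0,0,0,0.02],[0.05,0,0,0,0.025],[0.05,0,0,0,0.03],[0.05,0,0,0,0.035],[0.05,0,0,0,0.04],[0.05,0,0,0,0.045],[0.05,0,0,0,0.05]]' 60 >/dev/null
python3 m.py
python3 -c "
from h import *
S,_=arm.grab_frame('side');cv2.imwrite('pics/side3.png',S);f=lambda I:cv2.resize(I[160:300,240:330],(386,600),interpolation=2)
g=lambda I:cv2.resize(I[245:285,265:300],(350,400),interpolation=2)
cv2.imwrite('pics/g3.png',np.hstack([f(S)[:400],g(S)]))"
```

```text
t 11.25 q6 0.6114 M [ 1.723 -0.762  0.275] F [4.9 9.8 7.6] w 52.3 p [ 493.1 -155.9   63.9]
```

View pics/g3.png

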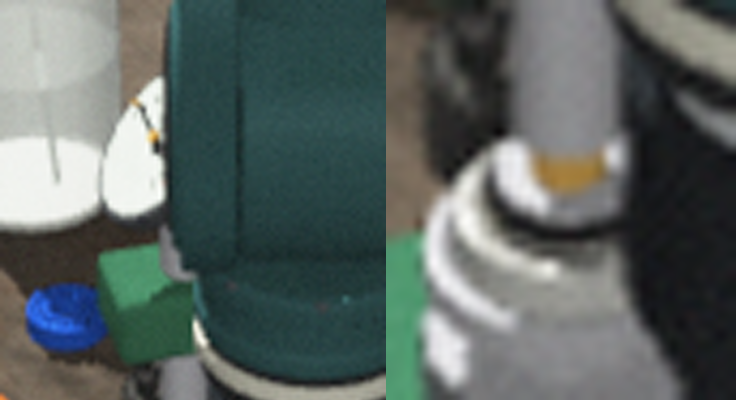

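Needle at rest, and the foot just at or above the bearing. The reading is ambiguous, so I'll take another step, which is safe either way.

```bash
python3 -m crank '[[0.05,0,0,0,0.008],[0.05,0,0,0,0.016],[0.05,0,0,0,0.024],[0.05,0,0,0,0.032],[0.05,0,0,0,0.04],[0.05,0,0,0,0.048],[0.05,0,0,0,0.056],[0.05,0,0,0,0.064],[0.05,0,0,0,0.072],[0.05,0,0,0,0.08]]' 60 >/dev/null
python3 m.py
```

```text
t 12.3 q6 0.6915 M [ 1.834 -0.924  0.311] F [ 6.1 10.8  8. ] w 52.3 p [ 493.3 -155.8   63.9]
```

```bash
python3 -m crank '[[0.05,0.0004,0.0006,0,0],[0.05,0.0009,0.0012,0,0],[0.05,0.0009,0.0012,0,0],[0.05,0.0009,0.0012,0,0.006],[0.05,0.0009,0.0012,0,0.012],[0.05,0.0009,0.0012,0,0.018],[0.05,0.0009,0.0012,0,0.024],[0.05,0.0009,0.0012,0,0.03],[0.05,0.0009,0.0012,0,0.036],[0.05,0.0009,0.0012,0,0.042]]' 60 >/dev/null
python3 m.py
```

```text
t 13.3 q6 0.7364 M [0.127 0.047 0.22 ] F [0.4 0.5 6.7] w 52.2 p [ 493.5 -155.7   63.9]
```

```bash
python3 -m crank '[[0.05,0,0,0,0.004],[0.05,0,0,0,0.008],[0.05,0,0,0,0.012],[0.05,0,0,0,0.016],[0.05,0,0,0,0.02],[0.05,0,0,0,0.024],[0.05,0,0,0,0.028],[0.05,0,0,0,0.032],[0.05,0,0,0,0.036],[0.05,0,0,0,0.04]]' 60 >/dev/null
python3 m.py
```

```text
t 14.3 q6 0.7763 M [ 0.131 -0.171  0.2  ] F [1.4 1.7 6.5] w 52.4 p [ 493.6 -155.7   63.9]
```

Not landed: with side force removed the moment is back at baseline. Continuing with 0.08 steps.

```bash
python3 -m crank '[[0.05,0,0,0,0.008],[0.05,0,0,0,0.016],[0.05,0,0,0,0.024],[0.05,0,0,0,0.032],[0.05,0,0,0,0.04],[0.05,0,0,0,0.048],[0.05,0,0,0,0.056],[0.05,0,0,0,0.064],[0.05,0,0,0,0.072],[0.05,0,0,0,0.08]]' 60 >/dev/null
python3 m.py
```

```text
t 15.3 q6 0.8564 M [ 0.286 -0.307  0.264] F [3.1 2.7 6.2] w 52.5 p [ 493.7 -155.6   63.9]
```

```bash
python3 -m crank '[[0.05,0,0,0,0.005],[0.05,0,0,0,0.01],[0.05,0,0,0,0.015],[0.05,0,0,0,0.02],[0.05,0,0,0,0.025],[0.05,0,0,0,0.03],[0.05,0,0,0,0.035],[0.05,0,0,0,0.04],[0.05,0,0,0,0.045],[0.05,0,0,0,0.05]]' 60 >/dev/null
python3 m.py
```

```text
t 16.3 q6 0.9062 M [ 0.294 -0.486  0.308] F [3.9 2.7 6.5] w 52.4 p [ 493.8 -155.6   63.9]
```

```bash
python3 -m crank '[[0.05,0.0003,0.0006,0,0],[0.05,0.0003,0.0006,0,0],[0.05,0.0003,0.0006,0,0],[0.05,0.0003,0.0006,0,0.003],[0.05,0.0003,0.0006,0,0.006],[0.05,0.0003,0.0006,0,0.009],[0.05,0.0003,0.0006,0,0.012],[0.05,0.0003,0.0006,0,0.015],[0.05,0.0003,0.0006,0,0.018],[0.05,0.0003,0.0006,0,0.021]]' 60 >/dev/null
python3 m.py
```

```text
t 17.3 q6 0.9284 M [-0.325  0.097  0.298] F [ 0.6 -1.   7.3] w 52.3 p [ 493.9 -155.5   63.9]
```

Landed: with side force removed the moment is about 0.08 N·m above baseline, so roughly 8 N. Letting go, rising and turning back for the small knob.

```bash
python3 -m crank '[[0.085,0,0,0,0],[0.085,0,0,0,0],[0.085,0,0,0,0],[0.085,0,0,0,0],[0.085,0,0,-0.01,0],[0.085,0,0,-0.022,0],[0.085,0,0,-0.032,-0.1],[0.085,0,0,-0.032,-0.24],[0.085,0,0,-0.032,-0.38],[0.085,0,0,-0.032,-0.5]]' 60
python3 m.py
python3 -c "
from h import *
T,_=arm.grab_frame('top');S,_=arm.grab_frame('side')
cv2.imwrite('pics/g4.png',np.hstack([cv2.resize(T[185:245,255:335],(440,330),interpolation=2),cv2.resize(S[165:365,250:370],(300,500),interpolation=2)[:330]]))"
```

```text
clock: 18.3
eef_pos: [493.5, -155.1, 96.1]
tcp_rot: [0.0, 0.428, 0.904, -0.0]
force: [0.0, -0.4, 1.0]
width: 84.9
finger_force: 0.0
t 18.3 q6 0.4229 M [ 0.02   0.034 -0.014] F [ 0.  -0.4  1. ] w 84.9 p [ 493.5 -155.1   96.1]
```

View pics/g4.png

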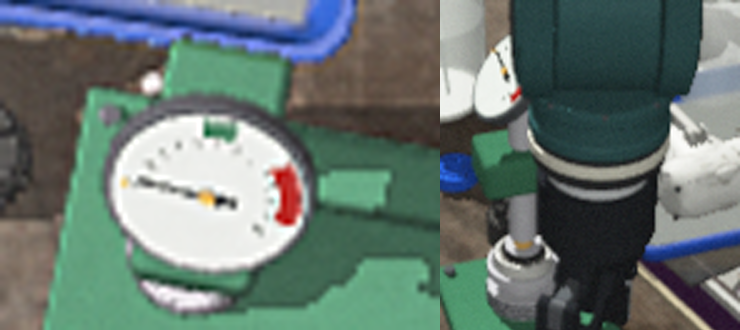

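The top view gives a clear dial: needle tip at crop (125,182), pivot at (208,199), still at rest. Green is at (220,130). Next: turn back further and grip the small knob.

```bash
python3 -m crank '[[0.085,0,0,0,-0.1],[0.085,0,0,0,-0.24],[0.085,0,0,0,-0.38],[0.085,0,0,0,-0.5],[0.025,0,0,0,-0.5],[0.025,0,0,0,-0.5],[0.025,0,0,0,-0.5],[0.025,0,0,0,-0.5],[0.025,0,0,0,-0.5],[0.025,0,0,0,-0.5]]' 40 >/dev/null
python3 m.py
python3 -m crank '[[0.025,0,0,0,0],[0.025,0,0,0,0],[0.025,0,0,0,0],[0.025,0,0,0,0.02],[0.025,0,0,0,0.06],[0.025,0,0,0,0.1],[0.025,0,0,0,0.14],[0.025,0,0,0,0.18],[0.025,0,0,0,0.19],[0.025,0,0,0,0.2]]' 40
python3 m.py
```

```text
t 19.4 q6 -0.0695 M [-2.666  1.77   0.015] F [ -9.7 -13.2  10.1] w 26.8 p [ 492.7 -157.    95.9]
clock: 20.4
eef_pos: [492.9, -156.7, 95.9]
tcp_rot: [0.0, 0.293, 0.956, -0.002]
force: [-8.1, -10.8, 8.6]
width: 26.7
finger_force: 39.0
t 20.4 q6 0.1309 M [-2.164  1.505  0.129] F [ -8.1 -10.8   8.6] w 26.7 p [ 492.9 -156.7   95.9]
```

```bash
python3 -m crank '[[0.025,0,-0.0013,0,0.05],[0.025,0,-0.0013,0,0.14],[0.025,0,-0.0013,0,0.23],[0.025,0,-0.0013,0,0.32],[0.025,0,-0.0013,0,0.41],[0.025,0,-0.0013,0,0.5],[0.025,0,-0.0013,0,0.59],[0.025,0,-0.0013,0,0.68],[0.025,0,-0.0013,0,0.76],[0.025,0,-0.0013,0,0.8]]' 40 >/dev/null
python3 m.py
cat > dial.py <<'E'
from h import *
import sys
T,_=arm.grab_frame('top')
c=T[195:240,265:320]
# fit dial ellipse from white face, then black needle pixels' angle about the centre
h=cv2.cvtColor(T,cv2.COLOR_BGR2HSV)
cv2.imwrite(sys.argv[1],cv2.resize(c,(660,540),interpolation=cv2.INTER_CUBIC))
E
python3 dial.py pics/d1.png
```

```text
t 21.4 q6 0.9309 M [ 0.712 -1.249  0.211] F [5.9 3.6 3.2] w 26.3 p [ 494.  -156.1   95.9]
```

View pics/d1.png

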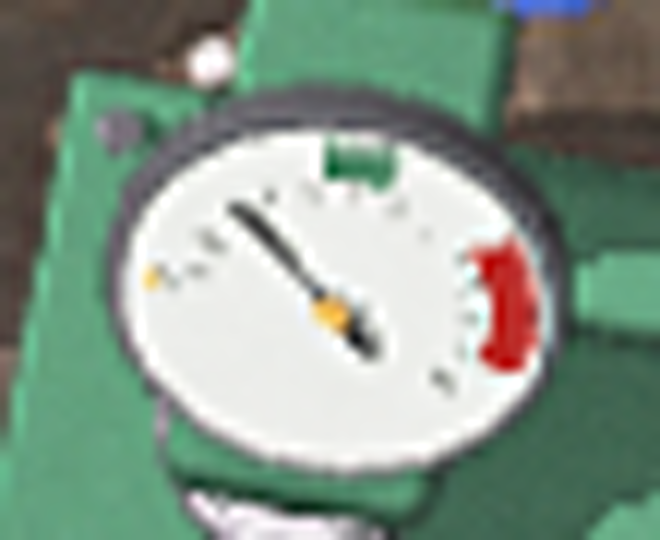

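Needle stands at about 0.72 rad: tip (238,208), pivot (330,313), green at (360,165). It needs about 0.78 more, which is about 0.5 rad of knob.

```bash
python3 -m crank '[[0.025,0,0,0,0.06],[0.025,0,0,0,0.12],[0.025,0,0,0,0.19],[0.025,0,0,0,0.26],[0.025,0,0,0,0.33],[0.025,0,0,0,0.4],[0.025,0,0,0,0.46],[0.025,0,0,0,0.5],[0.025,0,0,0,0.5],[0.025,0,0,0,0.5]]' 40 >/dev/null
python3 m.py
python3 dial.py pics/d2.png
```

```text
t 22.45 q6 1.428 M [ 0.72  -2.365 -0.02 ] F [11.9  3.7 -0.3] w 26.6 p [ 494.9 -156.2   96. ]
```

View pics/d2.png

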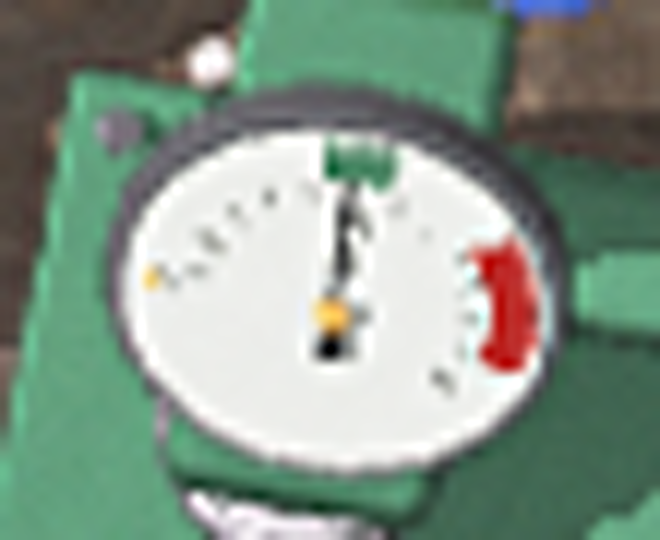

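The needle points at the middle of the green: tip (352,185) below green (360,165). Letting go and rising clear.

```bash
python3 -m crank '[[0.04,0,0,0,0],[0.06,0,0,0,0],[0.085,0,0,0,0],[0.085,0,0,0,0],[0.085,0,0,0,0],[0.085,0,0,-0.015,0],[0.085,0,0,-0.04,0],[0.085,0,0,-0.07,0],[0.085,0,0,-0.09,0],[0.085,0,0,-0.09,0]]' 40 >/dev/null
python3 m.py
python3 dial.py pics/d3.png
```

```text
t 23.5 q6 1.4262 M [-0.012 -0.022  0.043] F [ 0.3 -0.8 -0.1] w 84.8 p [ 493.6 -156.7  187.6]
```

View pics/d3.png

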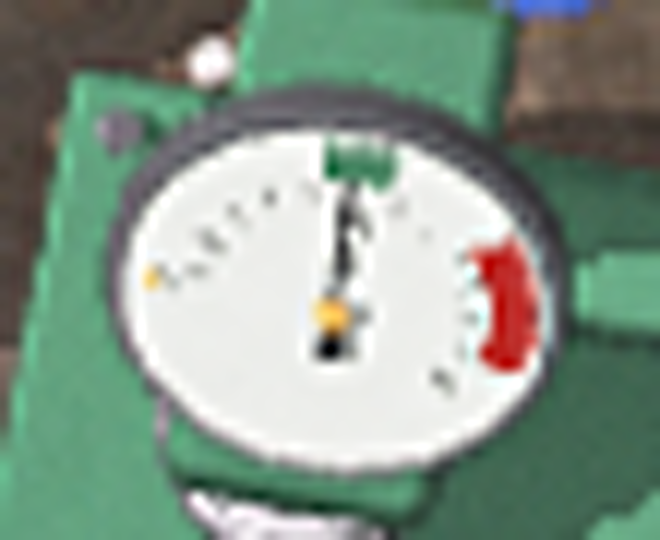

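The needle still points at the middle of the green (tip (352,185)) and the robot is clear of everything. Handing in.

```bash
python3 -c "from cell import arm;print(arm.close_job())"
```

```text
the job is handed in; nothing more can be done
None
```

The job is handed in at about 23.5 s: the foot landed at roughly 8 N by the big knob with the needle still at rest, then the small knob alone brought the needle to mid-green, where it stayed after the gripper let go; the surrounding parts were never approached.

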